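# Stand a narrow-footed vase on the sprung pan of a counter scale

## Task

Take the blue vase out of its sloping cradle, turn it upright and stand it on its narrow foot inside the red ring on the scale's pan, to be weighed. The pan is sprung and sinks under load: lower the vase gently and let the pan carry its whole weight before you let go slowly, so that the pan never jumps, springs back or is pushed down to its stop. Leave the vase standing free, upright and still, and leave the other wares where they are.

Things in the scene. Friction and masses are not known exactly. Their poses are not given: they have to be found in the camera images.
- vase_centre (a point): Centre (half-way up, on the axis) of the loose blue ceramic vase, 158 mm tall, round about its own z axis, which runs from foot to mouth. It starts leaning in the cradle, 30 degrees from vertical, mouth up and roughly towards the robot (within about 40 degrees). The place to grip is its straight shoulder band, 60 mm in diameter, 100 to 130 mm above the foot, marked with white stripes.
- vase_foot (a point): Centre of the vase's flat foot, 26 mm in diameter, 79 mm below vase_centre along the vase's axis; same axes. Above it a cone widens from 26 mm diameter, 6 mm up, to 60 mm diameter, 100 mm up.
- vase: The blue vase; origin at the foot centre, z along its axis towards the mouth. Above the shoulder band it narrows to a neck 25 to 29 mm wide, 146 to 158 mm above the foot. Centre of mass on the axis about 85 mm above the foot, so that it tips over when tilted by about 8 degrees. Its weight differs from run to run, 1.8 to 4.8 N.
- cradle: Fixed wooden cradle, base 170 x 110 mm, about 100 mm high; origin under its middle on the table. The vase leans towards its -x side, its cone on two steel bars that end 84 mm from the foot, the foot centre at (50, 0, 45) mm in the cradle's frame against a foot stop. The vase comes out along its axis, and can be gripped along its axis from the mouth end.
- scale: Fixed green counter scale, base 150 x 170 mm, 72 mm high housing with a round dial on both faces and the pan above it; origin under its centre on the table.
- pan_top (a point): Centre of the upper face of the scale's flat round steel pan, 136 mm in diameter, with a flat red ring of 70 mm diameter marked on it; 120 mm above the table with no load; moves down with the pan, a level plate that only slides straight up and down. z up.
- pan (a joint): How far the pan has sunk, in m: 0 unloaded, hard stop at 0.040. It is on a lightly damped spring of about 180 N/m (5.5 mm per newton): once the pan carries all of the vase it has sunk by 10 to 26 mm, depending on the weight. Letting go while the hand still carries, or pushes, more than about half a newton makes the pan jump.
- canister_white: Bystander: black lidded canister with white band, 80 mm wide, 114 mm tall; origin under its centre.
- canister_blue: Bystander: black lidded canister with blue band, 80 mm wide, 114 mm tall; origin under its centre.
- pot_brown: Bystander: small round brown pot, 54 mm wide, 44 mm tall; origin under its centre.
- pot_white: Bystander: small round white pot, 54 mm wide, 44 mm tall; origin under its centre.
- pot_red: Bystander: small round red pot, 54 mm wide, 44 mm tall; origin under its centre.
- brush: Bystander: glazing brush about 190 mm long, lying on the table ahead of the robot, between cradle and scale.
- tub: Bystander: white plastic tub, 90 mm wide, 50 mm tall; origin under its centre.
There are look-alikes about, which are no part of the job. Of the things that look like the cradle, take the one that is farthest from the robot's base at the start.

How it is judged (in metres and radians):
On the way, in this order (a step that is already met when the one before it is completed fails the run):
1. the vase is held upright (within 9 degrees), clear of cradle, pan and everything but the gripper (angle between vase_centre's own z axis and vertical below 0.16 rad and contact force between the fingers and vase above 1 N and contact force between vase and cradle below 0.01 N and contact force between vase and scale below 0.01 N and height (world z) of vase_foot above 0.08 m), for 0.2 s.
2. the vase stands free, upright and still inside the ring on the pan (angle between vase_centre's own z axis and vertical below 0.06 rad and horizontal distance between vase_foot and pan_top below 0.025 m and z of vase_foot in the frame of pan_top between -0.004 and 0.004 m and contact force between the fingers and vase below 0.05 N and contact force between vase and scale above 0.8 N and linear speed of vase below 0.015 m/s and angular speed of vase below 0.15 rad/s), for 0.5 s.
At the end, for the whole second after the job is handed in: The vase stands on the pan on its foot, let go, upright within 3.4 degrees, its foot centre within 25 mm of the pan's centre, at rest (under 15 mm/s and 0.15 rad/s) and carried by the pan (all of step 2); the robot touches nothing.
It fails at once if the pan jumps or springs back: it moves faster than 50 mm/s (velocity of joint pan above 0.05 m/s or velocity of joint pan below -0.05 m/s).
It fails at once if the pan is pushed down to its stop (sunk more than 37 mm) (value of joint pan above 0.037 m).
It fails at once if the vase falls over (more than 63 degrees from vertical) (angle between vase_centre's own z axis and vertical above 1.1 rad).
It fails at once if a bystander is moved by more than 30 mm (distance of any of canister_white, canister_blue, pot_brown, pot_white, pot_red, brush, tub from where it was at the start of the episode above 0.03 m).
It also fails if it takes over 58 s, if anything falls off the work surface, if the arm or the gripper's body presses on something with over 40 N, if the wrist force passes 120 N, or if a joint passes its speed limit or range.

## Robot

A 6-joint arm with a two-finger parallel gripper is mounted at the origin on the work surface. World frame = base frame: x ahead of the robot, y to its left, z up, the work surface at z = 0. Lengths are in mm, angles in rad, forces in N, time in s.
With the tool pointing down it reaches from about 275 to 750 mm from the base axis. Payload 10.2 kg.
Tool frame: the origin (TCP) lies midway between the tips of the shut fingers; the grasp point (between the pads) lies 19 mm behind it; y points along the fingers, x is the direction in which the jaws open and shut, and the axes are right-handed (so a half turn about y gives the same grasp; the last joint's range is limited). The gripper opens to 85 mm and grips with 20 to 120 N. Pads are 22 mm wide; open, the fingers measure 114 mm over their backs; the gripper's body (76 mm by 85 mm) begins 54 mm behind the grasp point. The pads swing forward as they close: fully open they stand 13 mm farther back than shut.
Start: joints at [-1.419, 0.313, 1.498, -0, 1.331, -0.223], TCP at [192.183, -488.566, 231.294] pointing down, gripper open.
Joint ranges: [-2.94, 2.94], [-0.97, 2.17], [0.19, 2.56], [-1.23, 4.37], [0.02, 3.11], [-2.88, 2.88]. Speed limits (rad/s): [2.39, 2.39, 3.01, 3.14, 3.14, 3.14].

## Interface

Orientations are given as a unit quaternion [w, x, y, z].
In Python, from plant import bot gives the robot as it stands.
- The arm moves only by the tool play_rows, never from a script. Its argument "commands" is a list of rows, each a list of 7 numbers: the shift along the tool's x, y, z in m, then the turn, a rotation vector about the tool's x, y, z in degrees, then the opening in per cent of the stroke, from 0 (shut) to 100 (fully open). In form: [[dx, dy, dz, ax, ay, az, fingers], ...]. A call has 1 to 20 rows; each row shifts and turns the pose as measured when the row begins, along the tool's axes as they then stand; what a row does not reach is not made up. A row lasts 1/8 s, in which the tool goes at most 62.5 mm and 10.7 degrees, less where a joint would pass 70% of its speed; a pose out of reach is approached as far as the arm can. A call is refused whole if a number of a shift passes 0.0625 or a number of a turn 10.7, either way. A call with a gripper value outside its range is refused whole. The fingers move at their own pace and stop on an object; "force" is the grip in N (left out, the last holds). Time passes only in rows, so rows that do not move let the fingers close. It gives the time, the measured TCP pose, the force and the opening at its end, in the units of the state.
- bot.observe(): the state, without advancing time (a new reading comes with each control period).
- bot.get_image(name): name is "side" or "top"; returns a dict with "image" (420x560x3 uint8, blue, green, red), "fx", "fy", "cx", "cy" (pixels), "distortion" ([k1, k2, p1, p2, k3] as OpenCV has them; the pictures are not rectified), "extrinsics" (4x4, takes a point from camera to world coordinates). Camera axes: x right, y down, z forward; pixel columns grow to the right and rows downward; lengths in mm; the calibration is good to about 2 mm. A picture is of the moment at which its call begins. There is no depth.
- bot.hand_in(): hands the job in, once; it reports no verdict.
The state is a dict: "time_s": time; "joint_positions": joint angles; "dq": joint speeds; "joint_torque": joint torques, N m; "tool_pos": TCP position; "tcp_rot": TCP orientation; "contact_force": force on the tool from outside, world axes, zero at the start; "wrist_torque": the same for the moment, N m; "grip_width": finger opening in mm.
Only numpy, scipy, OpenCV 4.12 (cv2) and the standard library are available. Lean on these libraries where they do the work, as an engineer would, in place of code of your own. Each camera call takes 0.05 s, during which the arm holds its last target.

## Working session

There is one attempt and no reset: what is moved stays moved. The work goes in short steps, Python scripts to look and compute and a tool call to move; the robot and the scene stay as the last step left them, time stands still between calls to the robot, and variables do not carry over. Pictures are saved under pics/ and viewed, and the job is handed in when it is done.

Besides the shell and the picture viewer there is one more tool, called as name([rows], argument=value, ...), one row to a line, values as JSON. play_rows: Moves the arm, as the interface text tells. Its arguments: {"type":"object","properties":{"commands":{"type":"array","items":{"type":"array","items":{"type":"number"}}},"force":{"type":"number"}},"required":["commands"]}

```bash
mkdir -p pics; ls; python3 - <<'E'
from plant import bot
import cv2,numpy as np
print(bot.observe())
for n in("side","top"):
    d=bot.get_image(n); cv2.imwrite(f"pics/{n}0.png",d["image"])
    print(n,d["fx"],d["fy"],d["cx"],d["cy"],d["distortion"]);print(np.round(d["extrinsics"],4))
E
```

```text
pics
{'time_s': 0.0, 'joint_positions': array([-1.41939609e+00,  3.13434213e-01,  1.49844912e+00, -1.57387728e-05,
        1.33097514e+00, -2.23376303e-01]), 'dq': array([-7.14336507e-04, -1.54444426e-03, -3.51933945e-04,  1.15169565e-03,
        4.30577953e-05,  5.34534742e-04]), 'joint_torque': array([-8.46345156e-04, -4.12261212e+01, -2.59745765e+01, -2.59525850e-04,
        4.13908157e-03, -5.98839165e-06]), 'tool_pos': array([ 192.14074532, -488.3006332 ,  230.73861549]), 'tcp_rot': array([ 0.58471841, -0.5840705 ,  0.39840795, -0.39779031]), 'contact_force': array([ 0.48962309,  0.30850094, -0.02027722]), 'wrist_torque': array([-0.04881078, -0.06295876, -0.02726571]), 'grip_width': 85.32176492849804}
side 440.3163308609435 440.3163308609435 272.60458216281506 201.7692374226203 [-0.07211443  0.          0.          0.          0.        ]
[[-8.263000e-01 -3.566000e-01  4.359000e-01 -1.238370e+01]
 [-5.628000e-01  4.956000e-01 -6.616000e-01  8.866327e+02]
 [ 1.990000e-02 -7.920000e-01 -6.102000e-01  9.001102e+02]
 [ 0.000000e+00  0.000000e+00  0.000000e+00  1.000000e+00]]
top 397.13652040625277 397.13652040625277 279.7565708063102 208.11457012797499 [0.01068134 0.         0.         0.         0.        ]
[[ 1.1100000e-02 -9.8140000e-01  1.9170000e-01  3.7085440e+02]
 [-9.9970000e-01 -6.7000000e-03  2.3900000e-02 -1.9082200e+01]
 [-2.2200000e-02 -1.9190000e-01 -9.8120000e-01  1.1491878e+03]
 [ 0.0000000e+00  0.0000000e+00  0.0000000e+00  1.0000000e+00]]
```

View pics/side0.png

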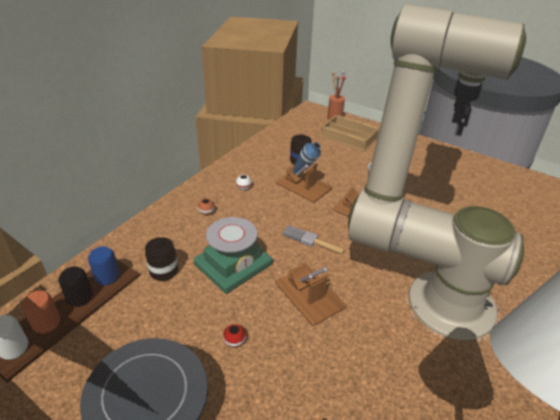

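View pics/top0.png

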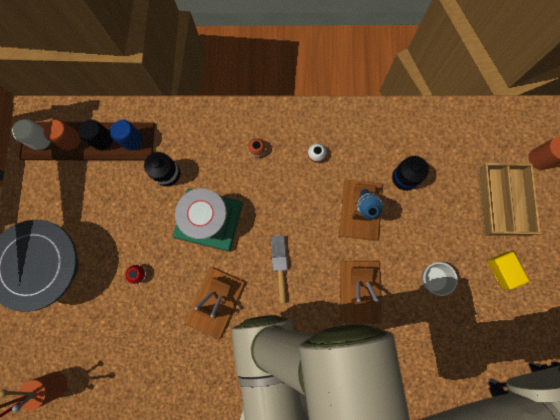

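The vase lies in the farthest cradle: top (360,207), side (305,165). The scale is at top (203,215) and side (232,240). I'll look closer at both.

```bash
cat > h.py <<'E'
import cv2,numpy as np
def undist(d,uv):
    K=np.array([[d["fx"],0,d["cx"]],[0,d["fy"],d["cy"]],[0,0,1]])
    return cv2.undistortPoints(np.array(uv,float).reshape(-1,1,2),K,np.array(d["distortion"],float)).reshape(-1,2)
def ray(d,uv):
    p=undist(d,uv);E=np.array(d["extrinsics"]);v=np.c_[p,np.ones(len(p))]@E[:3,:3].T
    return E[:3,3],v/np.linalg.norm(v,axis=1)[:,None]
def onz(d,uv,z):
    o,v=ray(d,uv);return o+v*((z-o[2])/v[:,2])[:,None]
def proj(d,P):
    E=np.linalg.inv(np.array(d["extrinsics"]));K=np.array([[d["fx"],0,d["cx"]],[0,d["fy"],d["cy"]],[0,0,1]])
    r,_=cv2.Rodrigues(E[:3,:3]);return cv2.projectPoints(np.array(P,float).reshape(-1,1,3),r,E[:3,3].copy(),K,np.array(d["distortion"],float))[0].reshape(-1,2)
def tri(d1,u1,d2,u2):
    o1,v1=ray(d1,[u1]);o2,v2=ray(d2,[u2]);v1=v1[0];v2=v2[0]
    s=np.linalg.lstsq(np.c_[v1,-v2],o2-o1,rcond=None)[0];a=o1+s[0]*v1;b=o2+s[1]*v2
    return (a+b)/2,np.linalg.norm(a-b)
E
python3 - <<'E'
import cv2,numpy as np
s=cv2.imread("pics/side0.png");t=cv2.imread("pics/top0.png")
def crop(im,x,y,w,h,k): return cv2.resize(im[y:y+h,x:x+w],None,fx=k,fy=k,interpolation=cv2.INTER_CUBIC)
a=crop(s,270,130,66,75,8);b=crop(t,335,170,66,75,4)
cv2.imwrite("pics/c1.png",crop(s,270,130,70,74,8));cv2.imwrite("pics/c2.png",crop(t,330,170,70,74,8))
cv2.imwrite("pics/c3.png",np.hstack([crop(s,190,210,85,80,4),crop(t,168,180,80,80,4)]))
E
```

```text
(no output)
```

View pics/c1.png

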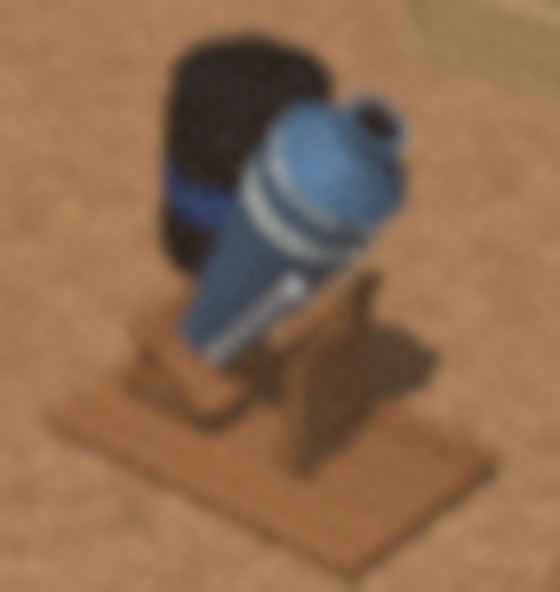

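View pics/c2.png

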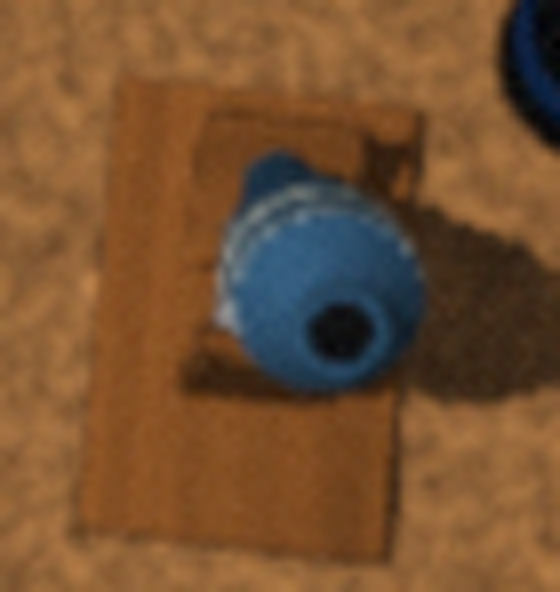

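View pics/c3.png

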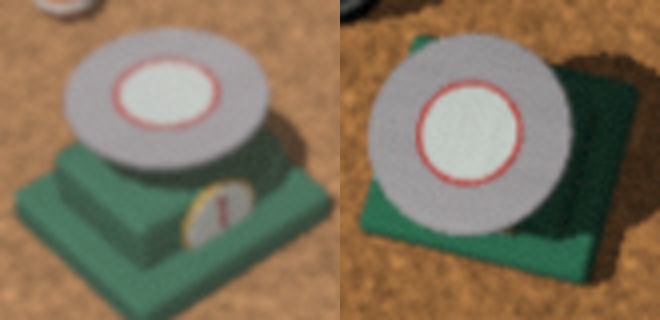

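```bash
python3 - <<'E'
from plant import bot
from h import *
s=bot.get_image("side");t=bot.get_image("top")
C=lambda x0,y0,k,pts:[(x0+(a+.5)/k-.5,y0+(b+.5)/k-.5) for a,b in pts]
print("mouth",tri(s,C(270,130,8,[(378,121)])[0],t,C(330,170,8,[(342,332)])[0]))
tc=C(330,170,8,[(120,78),(422,110),(392,562),(78,540)])
for z in(8,12,16,20):
    P=onz(t,tc,z); print(z,P.mean(0).round(1),[round(float(np.linalg.norm(P[i]-P[(i+1)%4])),1) for i in range(4)],
     [round(float(np.degrees(np.arctan2(*(P[a]-P[b])[[1,0]]))),2) for a,b in((0,3),(1,2))], [round(float(np.degrees(np.arctan2(*(P[a]-P[b])[[1,0]])))-90,2) for a,b in((0,1),(3,2))])
sc=C(270,130,8,[(45,425),(345,578),(495,465)])
for z in(8,12,16,20):
    P=onz(s,sc,z);print(z,P.round(1).tolist(),"mid",((P[0]+P[2])/2).round(1),np.linalg.norm(P[0]-P[1]),np.linalg.norm(P[2]-P[1]))
# pan via ellipse fits of red ring + disc
for n,d in(("side",s),("top",t)):
    im=d["image"].astype(int);b,g,r=im[...,0],im[...,1],im[...,2]
    m=((r-g>40)&(r-b>30)).astype(np.uint8)
    box=(190,210,85,80) if n=="side" else (168,180,80,80)
    mm=np.zeros_like(m);x,y,w,h=box;mm[y:y+h-35,x:x+w]=m[y:y+h-35,x:x+w]
    g2=((abs(r-b)<35)&(abs(r-g)<35)&(r>120)).astype(np.uint8);g3=np.zeros_like(m);g3[y:y+h,x:x+w]=g2[y:y+h,x:x+w]
    c=max(cv2.findContours(g3,cv2.RETR_EXTERNAL,cv2.CHAIN_APPROX_NONE)[0],key=cv2.contourArea)
    e=cv2.fitEllipse(c);print(n,"disc",e, onz(d,[e[0]],120).round(1))
    rr=np.argwhere(mm)[:,::-1].astype(np.float32);e=cv2.fitEllipse(rr.reshape(-1,1,2));print("ring",e,onz(d,[e[0]],120).round(1))
E
```

```text
mouth (array([ 553.73503083, -223.43745439,  183.31758651]), np.float64(0.0020422134403760106))
8 [ 591.4 -228.4    8. ] [111.1, 168.0, 112.1, 172.8] [-6.14, -5.82] [-6.02, -3.55]
12 [ 590.6 -227.7   12. ] [110.7, 167.4, 111.7, 172.2] [-6.14, -5.82] [-6.02, -3.55]
16 [ 589.9 -227.    16. ] [110.3, 166.8, 111.3, 171.6] [-6.14, -5.82] [-6.02, -3.55]
20 [ 589.1 -226.2   20. ] [109.9, 166.2, 111.0, 171.0] [-6.14, -5.82] [-6.02, -3.55]
8 [[679.5, -176.9, 8.0], [516.3, -158.5, 8.0], [503.7, -266.9, 8.0]] mid [ 591.6 -221.9    8. ] 164.19377183295933 109.16469899364128
12 [[676.4, -172.1, 12.0], [514.0, -153.8, 12.0], [501.4, -261.7, 12.0]] mid [ 588.9 -216.9   12. ] 163.45756787445197 108.67523168540426
16 [[673.3, -167.3, 16.0], [511.6, -149.1, 16.0], [499.0, -256.5, 16.0]] mid [ 586.2 -211.9   16. ] 162.72136391594432 108.18576437716678
20 [[670.2, -162.6, 20.0], [509.2, -144.4, 20.0], [496.7, -251.4, 20.0]] mid [ 583.5 -207.    20. ] 161.98515995743708 107.6962970689295
side disc ((231.02525329589844, 234.1422576904297), (33.634849548339844, 50.2830810546875), 85.78878784179688) [[555.2 221.1 120. ]]
ring ((232.51124572753906, 234.59298706054688), (54.53853225708008, 81.70600891113281), 90.94841766357422) [[550.9 220.2 120. ]]
top disc ((199.72732543945312, 213.1965789794922), (48.029136657714844, 50.441932678222656), 49.35699462890625) [[556.8 217.6 120. ]]
ring ((203.50515747070312, 200.1636199951172), (37.88554000854492, 79.99801635742188), 78.90605163574219) [[592.1 209.3 120. ]]
```

```bash
python3 - <<'E'
from plant import bot
from h import *
s=bot.get_image("side");t=bot.get_image("top")
def ov(f,yaw,name,lean=30):
    f=np.array(f,float);a=np.radians(yaw);ax=np.array([-np.sin(np.radians(lean))*np.cos(a),-np.sin(np.radians(lean))*np.sin(a),np.cos(np.radians(lean))])
    u=np.cross(ax,[0,0,1]);u/=np.linalg.norm(u);v=np.cross(ax,u)
    out=[]
    for d,(x,y) in((s,(270,130)),(t,(330,170))):
        im=cv2.resize(d["image"][y:y+74,x:x+66],None,fx=6,fy=6,interpolation=cv2.INTER_CUBIC)
        for h,r in((6,13),(100,30),(130,30),(158,14.5)):
            th=np.linspace(0,2*np.pi,60);P=f+h*ax+r*(np.cos(th)[:,None]*u+np.sin(th)[:,None]*v)
            q=(proj(d,P)-[x,y]+.5)*6-.5
            cv2.polylines(im,[np.round(q).astype(np.int32)],True,(0,255,255),1)
        out.append(im)
    cv2.imwrite(name,np.hstack(out))
ov([641,-231,45],-5.8,"pics/o1.png")
ov([633,-231,46],-5.8,"pics/o2.png")
E
```

```text
(no output)
```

View pics/o1.png

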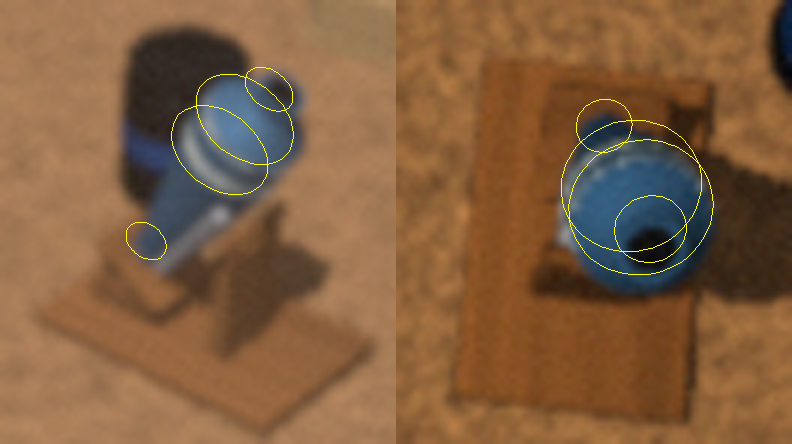

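View pics/o2.png

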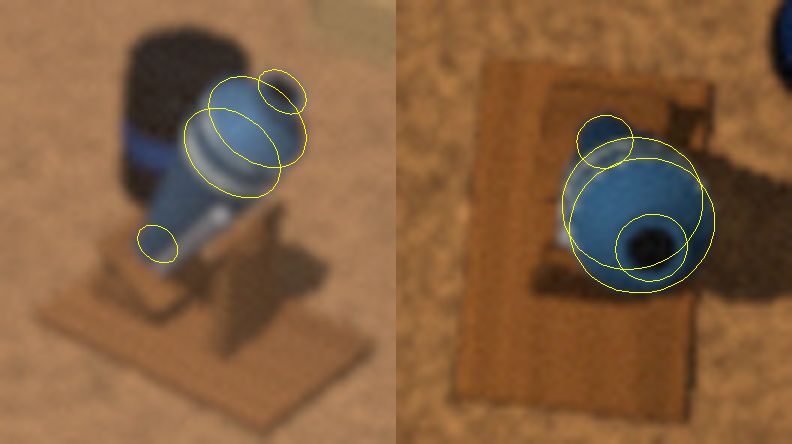

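Overlay 2 fits: mouth at about (553.5,-223.5,183), foot (632,-231,45), yaw about -6° and lean 30°. The pan is at about (556,219.5). Next I'll plan the approach.

```bash
cat >> h.py <<'E'
from scipy.spatial.transform import Rotation as R
def pose(st):
    q=st["tcp_rot"];return np.array(st["tool_pos"]),R.from_quat([q[1],q[2],q[3],q[0]])
def rel(st,Pt,Rt):
    """tool-frame shift mm and rotvec deg to target"""
    p,r=pose(st);return r.inv().apply(np.array(Pt)-p).round(1),np.degrees((r.inv()*Rt).as_rotvec()).round(2)
def tool(y,x):
    y=np.array(y,float);y/=np.linalg.norm(y);x=np.array(x,float);x-=y*(x@y);x/=np.linalg.norm(x)
    return R.from_matrix(np.c_[x,y,np.cross(x,y)])
foot=np.array([632,-231,45.]);yaw=np.radians(-5.8)
ax=np.array([-.5*np.cos(yaw),-.5*np.sin(yaw),np.cos(np.pi/6)])
perp=np.array([-np.sin(yaw),np.cos(yaw),0])
E
python3 - <<'E'
from plant import bot
from h import *
st=bot.observe();p,r=pose(st);print(r.as_matrix().round(3))
for sg in(1,-1):
    for h in(190,93):
        Rt=tool(-ax,sg*perp);print(sg,h,foot+ax*h,rel(st,foot+ax*h,Rt))
f=[];t=[]
s=bot.get_image("side");tt=bot.get_image("top")
for i in range(8):
    o=bot.observe();f.append(o["contact_force"]);bot.get_image("top")
f=np.array(f);print(f.mean(0),f.std(0))
print("canister blue top",onz(tt,[(415,163)],114),"side pan tri",tri(s,(231.5,234.2),tt,(200.2,213.2)))
E
```

```text
[[ 0.366 -0.     0.931]
 [-0.931  0.     0.366]
 [-0.    -1.     0.   ]]
1 190 [ 537.48633266 -221.39965177  209.54482672] (array([-122.1,   21.7,  419.1]), array([  -9.66, -148.15,  -39.7 ]))
1 93 [ 585.73804704 -226.30088218  125.54036255] (array([-99.9, 105.7, 462.2]), array([  -9.66, -148.15,  -39.7 ]))
-1 190 [ 537.48633266 -221.39965177  209.54482672] (array([-122.1,   21.7,  419.1]), array([29.43, 26.64, -7.16]))
-1 93 [ 585.73804704 -226.30088218  125.54036255] (array([-99.9, 105.7, 462.2]), array([29.43, 26.64, -7.16]))
[-0.01070559  0.35437698  0.21642752] [0.44939143 0.62749008 0.47919909]
canister blue top [[ 699.34124434 -356.64156443  114.        ]] side pan tri (array([557.30016771, 217.16079514, 115.95826281]), np.float64(0.532073159078154))
```

play_rows([
  [-0.012,-0.004,0.042,0,0,0,100],
  [-0.012,-0.004,0.042,0,0,0,100],
  [-0.012,-0.004,0.042,0,0,0,100],
  [-0.012,-0.004,0.042,0,0,0,100],
  [-0.012,-0.004,0.042,0,0,0,100],
  [-0.012,-0.004,0.042,0,0,0,100],
  [-0.012,-0.004,0.042,0,0,0,100],
  [0,0,0,3.7,3.3,-0.9,100],
  [0,0,0,3.7,3.3,-0.9,100],
  [0,0,0,3.7,3.3,-0.9,100],
  [0,0,0,3.7,3.3,-0.9,100],
  [0,0,0,3.7,3.3,-0.9,100],
  [0,0,0,3.7,3.3,-0.9,100],
  [0,0,0,3.7,3.3,-0.9,100],
  [0,0,0,3.7,3.3,-0.9,100],
], force=40)

```text
time_s: 2.68
tool_pos: [443.7, -296.6, 260.8]
tcp_rot: [-0.581, 0.327, -0.366, 0.649]
contact_force: [0.3, 0.3, 0.1]
grip_width: 85.6
```

```bash
cat > st.py <<'E'
from plant import bot
from h import *
st=bot.observe();print(st["time_s"],st["tool_pos"].round(1),st["joint_positions"].round(3),st["contact_force"].round(2),round(st["grip_width"],1))
for h in(190,93):
    print(h,rel(st,foot+ax*h,tool(-ax,-perp)))
E
python3 st.py
```

```text
2.675 [ 443.7 -296.6  260.8] [-1.015  0.087  1.797  0.518  0.967  0.433] [0.31 0.32 0.06] 85.6
190 (array([-85.1,  87.8,  46. ]), array([-1.2 , -0.55,  0.26]))
93 (array([-85.6, 184.8,  43.9]), array([-1.2 , -0.55,  0.26]))
```

play_rows([
  [-0.029,0.01,0.016,-0.6,-0.3,0.1,100],
  [-0.029,0.02,0.016,-0.6,-0.3,0.1,100],
  [-0.029,0.03,0.016,0,0,0,100],
  [0,0.02,0,0,0,0,100],
  [0,0,0,0,0,0,100],
])

```text
time_s: 3.3
tool_pos: [536.1, -217.0, 215.6]
tcp_rot: [-0.58, 0.335, -0.37, 0.644]
contact_force: [-0.3, 0.2, -0.6]
grip_width: 85.3
```

```bash
python3 st.py; python3 - <<'E'
from plant import bot
from h import *
s=bot.get_image("side");t=bot.get_image("top")
cr=lambda d,x,y:cv2.resize(d["image"][y:y+90,x:x+70],None,fx=5,fy=5,interpolation=cv2.INTER_CUBIC)
cv2.imwrite("pics/p1.png",np.hstack([cr(s,270,100),cr(t,330,170)]))
E
```

```text
3.3 [ 536.1 -217.   215.6] [-0.719  0.212  1.768  0.428  0.766  0.704] [-0.27  0.2  -0.63] 85.3
190 (array([ 4.3,  6.2, -1.5]), array([-0.07, -0.07,  0.19]))
93 (array([  3.9, 103.2,  -1.6]), array([-0.07, -0.07,  0.19]))
```

View pics/p1.png

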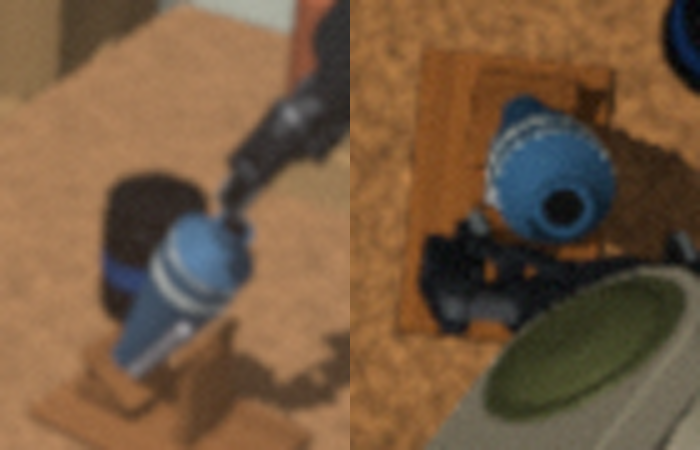

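```bash
python3 - <<'E'
from plant import bot
from h import *
t=bot.get_image("top");s=bot.get_image("side");st=bot.observe();p,r=pose(st)
P=[p]+[p+r.apply([a,-13,0]) for a in(-43,43)]+[p+r.apply([a,-13,0]) for a in(-57,57)]+[foot+ax*h for h in(158,190,200)]
print(((proj(t,P)-[330,170])*5).round(0).tolist());print(((proj(s,P)-[270,100])*5).round(0).tolist())
im=cv2.resize(t["image"][190:250,335:425],None,fx=8,fy=8,interpolation=cv2.INTER_CUBIC)
for q in (proj(t,P)-[335,190])*8: cv2.circle(im,tuple(int(v) for v in q),3,(0,255,255),-1)
cv2.imwrite("pics/p2.png",im)
E
```

```text
[[217.0, 229.0], [128.0, 228.0], [313.0, 249.0], [98.0, 225.0], [343.0, 252.0], [210.0, 207.0], [220.0, 229.0], [223.0, 236.0]]
[[259.0, 188.0], [229.0, 201.0], [307.0, 151.0], [215.0, 210.0], [320.0, 144.0], [234.0, 226.0], [258.0, 197.0], [266.0, 187.0]]
```

View pics/p2.png

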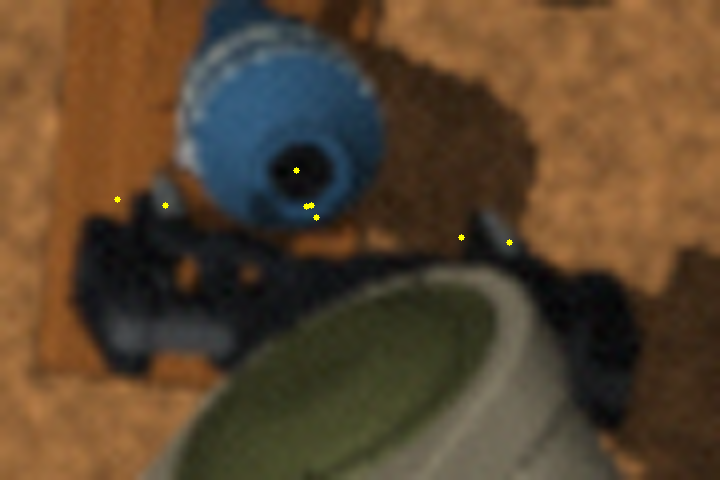

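play_rows([
  [0,0.02,-0.001,0,0,0,100],
  [0,0.02,0,0,0,0,100],
  [0,0.02,0,0,0,0,100],
  [0,0.015,0,0,0,0,100],
  [0,0.01,0,0,0,0,100],
  [0,0,0,0,0,0,100],
])

```text
time_s: 4.25
tool_pos: [578.5, -226.6, 146.4]
tcp_rot: [-0.578, 0.333, -0.367, 0.649]
contact_force: [0.5, 1.3, 0.3]
grip_width: 84.9
```

```bash
python3 st.py; python3 - <<'E'
from plant import bot
from h import *
s=bot.get_image("side");t=bot.get_image("top")
cr=lambda d,x,y:cv2.resize(d["image"][y:y+90,x:x+70],None,fx=5,fy=5,interpolation=cv2.INTER_CUBIC)
cv2.imwrite("pics/p3.png",np.hstack([cr(s,270,100),cr(t,330,160)]))
E
```

```text
4.25 [ 578.5 -226.6  146.4] [-0.674  0.385  1.739  0.486  0.607  0.659] [0.53 1.33 0.33] 84.9
190 (array([ -0.2, -75.4,  -3.5]), array([-0.61, -0.19,  0.68]))
93 (array([-1.3, 21.5, -4.5]), array([-0.61, -0.19,  0.68]))
```

View pics/p3.png

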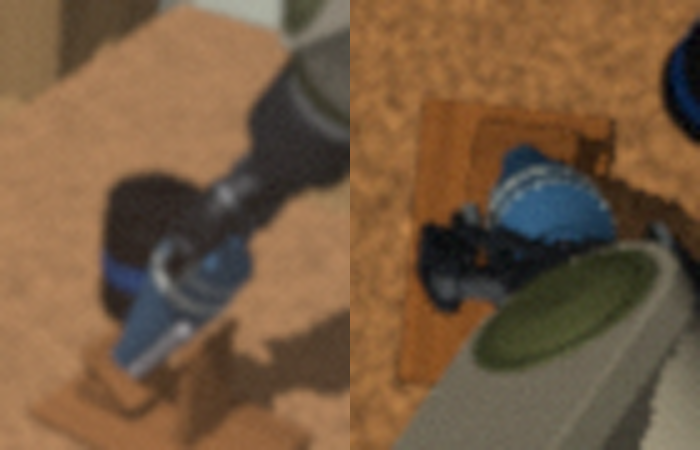

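play_rows([
  [-0.002,0.004,-0.003,-0.3,-0.1,0.4,100],
  [-0.002,0.008,-0.002,-0.3,-0.1,0.3,100],
  [0,0.008,0,0,0,0,100],
  [0,0,0,0,0,0,100],
])

```text
time_s: 4.85
tool_pos: [585.2, -223.3, 126.8]
tcp_rot: [-0.581, 0.335, -0.37, 0.643]
contact_force: [-0.8, 0.6, 0.2]
grip_width: 85.3
```

```bash
python3 st.py; python3 - <<'E'
from plant import bot
from h import *
s=bot.get_image("side");t=bot.get_image("top")
cr=lambda d,x,y:cv2.resize(d["image"][y:y+90,x:x+70],None,fx=5,fy=5,interpolation=cv2.INTER_CUBIC)
cv2.imwrite("pics/p4.png",np.hstack([cr(s,270,100),cr(t,330,160)]))
E
```

```text
4.85 [ 585.2 -223.3  126.8] [-0.664  0.426  1.734  0.505  0.586  0.639] [-0.84  0.6   0.2 ] 85.3
190 (array([  2.9, -95.5,   0.2]), array([-0.09,  0.05, -0.  ]))
93 (array([2.9, 1.5, 0.1]), array([-0.09,  0.05, -0.  ]))
```

View pics/p4.png

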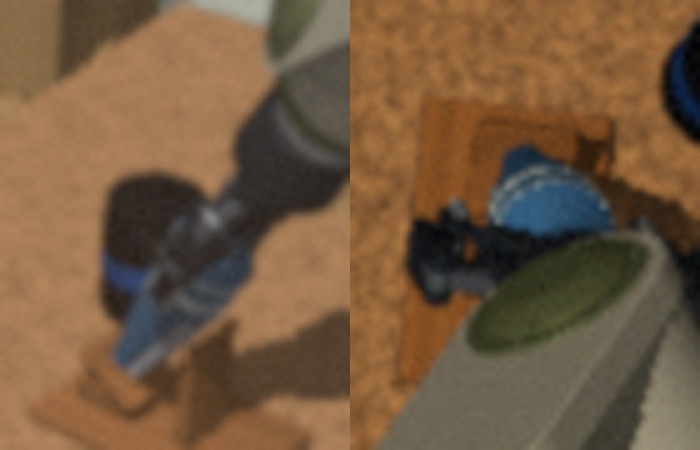

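The fingers straddle the band evenly: in top, gaps of about 20 and 28 zoomed px, left and right. Closing.

play_rows([
  [0,0,0,0,0,0,88],
  [0,0,0,0,0,0,80],
  [0,0,0,0,0,0,74],
  [0,0,0,0,0,0,68],
  [0,0,0,0,0,0,60],
  [0,0,0,0,0,0,50],
  [0,0,0,0,0,0,40],
  [0,0,0,0,0,0,40],
], force=40)

```text
time_s: 5.95
tool_pos: [585.6, -225.0, 129.2]
tcp_rot: [-0.581, 0.335, -0.368, 0.644]
contact_force: [-1.1, -1.8, 0.9]
grip_width: 58.9
```

```bash
python3 st.py; python3 - <<'E'
from plant import bot
from h import *
s=bot.get_image("side");t=bot.get_image("top");print(bot.observe()["wrist_torque"])
cr=lambda d,x,y:cv2.resize(d["image"][y:y+90,x:x+70],None,fx=5,fy=5,interpolation=cv2.INTER_CUBIC)
cv2.imwrite("pics/p5.png",np.hstack([cr(s,270,100),cr(t,330,160)]))
E
```

```text
5.95 [ 585.6 -225.   129.2] [-0.665  0.423  1.732  0.504  0.585  0.639] [-1.14 -1.75  0.87] 58.9
190 (array([  1.7, -93.7,  -1.1]), array([-0.3 ,  0.08,  0.21]))
93 (array([ 1.3,  3.3, -1.6]), array([-0.3 ,  0.08,  0.21]))
[-0.17337402  0.33190184 -0.1972515 ]
```

View pics/p5.png

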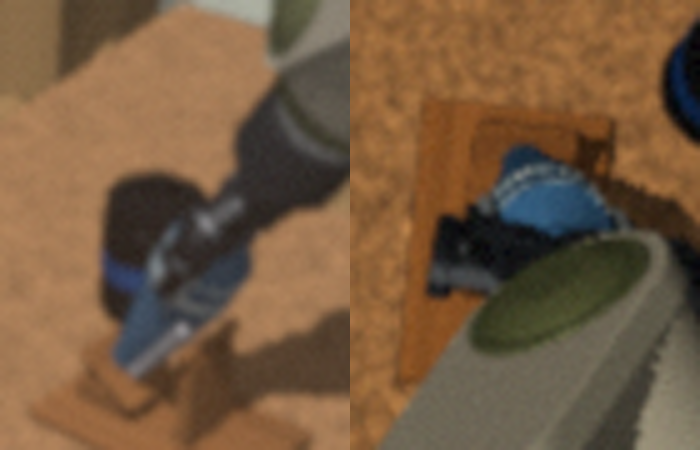

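play_rows([
  [0,-0.004,0,0,0,0,40],
  [0,-0.008,0,0,0,0,40],
  [0,-0.012,0,0,0,0,40],
  [0,-0.015,0,0,0,0,40],
  [0,0,0,0,0,0,40],
], force=50)

```text
time_s: 6.68
tool_pos: [563.4, -221.0, 163.3]
tcp_rot: [-0.581, 0.335, -0.371, 0.642]
contact_force: [0.4, 0.9, -3.4]
grip_width: 58.5
```

```bash
python3 st.py; python3 - <<'E'
from plant import bot
from h import *
s=bot.get_image("side");t=bot.get_image("top")
cr=lambda d,x,y:cv2.resize(d["image"][y:y+90,x:x+70],None,fx=5,fy=5,interpolation=cv2.INTER_CUBIC)
cv2.imwrite("pics/p6.png",np.hstack([cr(s,270,100),cr(t,330,160)]))
E
```

```text
6.675 [ 563.4 -221.   163.3] [-0.688  0.334  1.758  0.471  0.656  0.663] [ 0.43  0.85 -3.42] 58.5
190 (array([  3. , -52.9,   0.9]), array([-0.02,  0.07, -0.01]))
93 (array([ 3.1, 44.1,  0.8]), array([-0.02,  0.07, -0.01]))
```

View pics/p6.png

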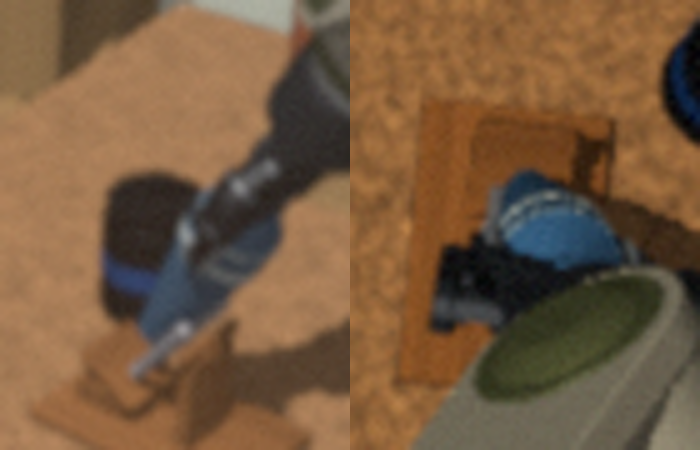

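play_rows([
  [0,-0.02,0,0,0,0,40],
  [0,-0.02,0,0,0,0,40],
  [0,-0.02,0,0,0,0,40],
  [0,-0.02,0,0,0,0,40],
  [0,-0.015,0,-3,0,0,40],
  [0,-0.01,0,-4,0,0,40],
  [0,-0.005,0,-4,0,0,40],
  [0,0,0,-4,0,0,40],
  [0,0,0,-4,0,0,40],
  [0,0,0,-4,0,0,40],
  [0,0,0,-3,0,0,40],
  [0,0,0,-2,0,0,40],
  [0,0,0,0,0,0,40],
  [0,0,0,0,0,0,40],
])

```text
time_s: 8.52
tool_pos: [508.2, -213.9, 254.4]
tcp_rot: [-0.479, 0.47, -0.523, 0.525]
contact_force: [1.0, 0.1, -4.3]
grip_width: 58.6
```

```bash
cat > st2.py <<'E'
from plant import bot
from h import *
import sys
st=bot.observe();p,r=pose(st);M=r.as_matrix();print(round(st["time_s"],2),p.round(1),st["joint_positions"].round(3),st["contact_force"].round(2),round(st["grip_width"],1))
print(M.round(3)); x=M[:,0].copy();x[2]=0
print("level rot",rel(st,p,tool([0,0,-1],x))[1])
print("shift to pan xy",rel(st,[556,219,p[2]],r)[0])
E
python3 st2.py; python3 - <<'E'
from plant import bot
from h import *
s=bot.get_image("side");t=bot.get_image("top")
cr=lambda d,x,y:cv2.resize(d["image"][y:y+100,x:x+80],None,fx=5,fy=5,interpolation=cv2.INTER_CUBIC)
cv2.imwrite("pics/p7.png",np.hstack([cr(s,270,60),cr(t,330,160)]))
E
```

```text
8.53 [ 508.2 -213.9  254.4] [-0.617  0.352  1.384  0.012  1.401  1.053] [ 0.97  0.1  -4.28] 58.6
[[-0.1    0.011  0.995]
 [-0.995  0.006 -0.1  ]
 [-0.008 -1.     0.011]]
level rot [-0.6  -0.   -0.43]
shift to pan xy [-435.5    3.3    4.3]
```

View pics/p7.png

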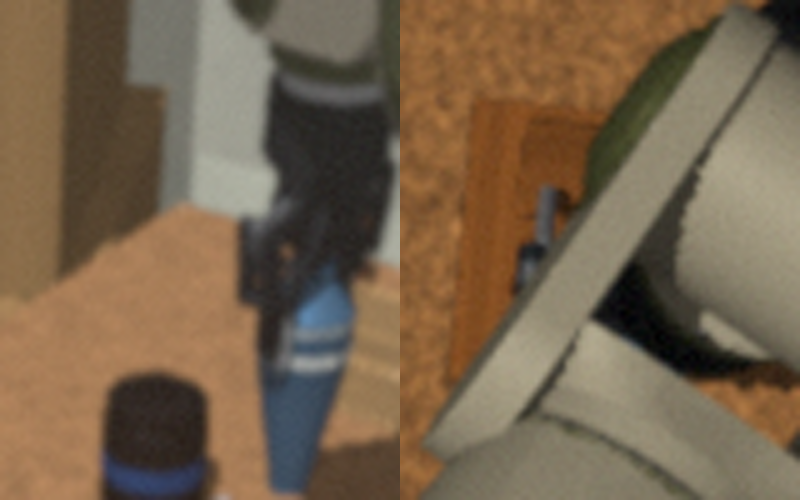

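play_rows([
  [-0.01,-0.006,0.001,-0.2,0,-0.2,40],
  [-0.02,-0.006,0.003,-0.2,0,-0.2,40],
  [-0.025,-0.006,0,-0.2,0,0,40],
  [-0.03,-0.004,0,0,0,0,40],
  [-0.03,0,0,0,0,0,40],
  [-0.03,0,0,0,0,0,40],
  [-0.03,0,0,0,0,0,40],
  [-0.03,0,0,0,0,0,40],
  [-0.03,0,0,0,0,0,40],
  [-0.03,0,0,0,0,0,40],
  [-0.03,0,0,0,0,0,40],
  [-0.03,0,0,0,0,0,40],
  [-0.025,0,0,0,0,0,40],
  [-0.02,0,0,0,0,0,40],
  [-0.015,0,0,0,0,0,40],
  [-0.01,0,0,0,0,0,40],
  [0,0,0,0,0,0,40],
])

```text
time_s: 10.75
tool_pos: [550.5, 200.4, 286.7]
tcp_rot: [-0.478, 0.472, -0.521, 0.527]
contact_force: [0.6, -0.3, -3.6]
grip_width: 58.4
```

```bash
python3 st2.py
```

```text
10.75 [550.5 200.4 286.7] [ 0.15   0.414  1.213 -0.002  1.502  1.819] [ 0.6  -0.33 -3.62] 58.4
[[-0.098  0.013  0.995]
 [-0.995 -0.    -0.098]
 [-0.001 -1.     0.013]]
level rot [-0.72 -0.   -0.06]
shift to pan xy [-19.    0.1   3.7]
```

play_rows([
  [-0.01,0.01,0.002,-0.4,0,0,40],
  [-0.008,0.015,0.002,-0.3,0,0,40],
  [0,0.01,0,0,0,0,40],
  [0,0,0,0,0,0,40],
])

```text
time_s: 11.25
tool_pos: [556.8, 217.8, 248.0]
tcp_rot: [0.474, -0.475, 0.525, -0.524]
contact_force: [0.6, 0.1, -4.2]
grip_width: 58.6
```

```bash
python3 st2.py; python3 - <<'E'
from plant import bot
from h import *
s=bot.get_image("side");t=bot.get_image("top");st=bot.observe();p,r=pose(st)
P=[p+[0,0,-96],p+[0,0,4],p+[0,0,34]]
cv2.imwrite("pics/p8.png",cv2.resize(s["image"][140:290,170:300],None,fx=4,fy=4,interpolation=cv2.INTER_CUBIC));
cv2.imwrite("pics/p9.png",cv2.resize(t["image"][150:280,140:300],None,fx=4,fy=4,interpolation=cv2.INTER_CUBIC));
print(proj(s,P),((proj(s,P)-[170,140])*4).round(0))
f=[]
for i in range(20): f.append(bot.observe()["contact_force"]);bot.get_image("top")
f=np.array(f);print(f.mean(0),f.std(0)/20**.5)
E
```

```text
11.25 [556.8 217.8 248. ] [1.770e-01 4.680e-01 1.232e+00 1.000e-03 1.445e+00 1.847e+00] [ 0.55  0.07 -4.2 ] 58.6
[[-0.099 -0.003  0.995]
 [-0.995  0.    -0.099]
 [ 0.    -1.    -0.003]]
level rot [ 0.16 -0.    0.  ]
shift to pan xy [-1.1  0.  -0.9]
[[230.75922354 223.67081323]
 [229.20854238 192.79716463]
 [228.71535424 182.84809929]] [[243. 335.]
 [237. 211.]
 [235. 171.]]
[-0.0346043  -0.10995148 -4.09161699] [0.07525536 0.11175921 0.10713245]
```

View pics/p8.png

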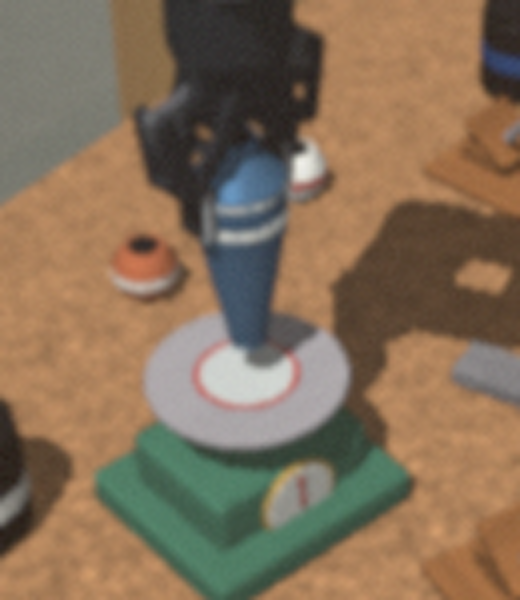

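View pics/p9.png

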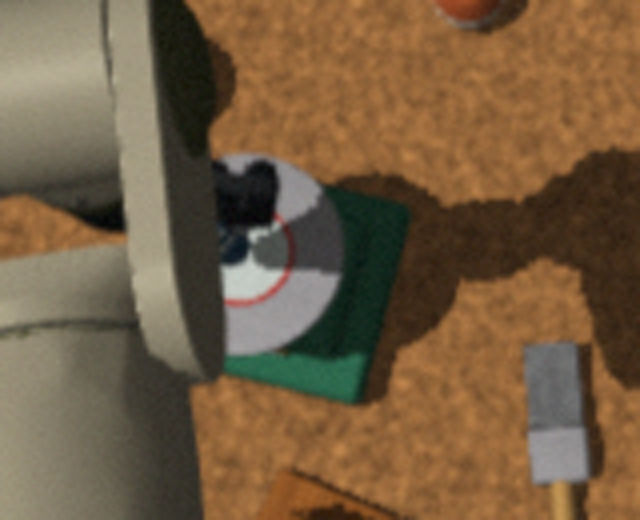

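```bash
cat > tilt.py <<'E'
from plant import bot
from h import *
s=bot.get_image("side");st=bot.observe();p,r=pose(st)
im=s["image"].astype(int);b,g,rr=im[...,0],im[...,1],im[...,2]
m=(b-rr>18)&(b-g>3)
x0,x1=215,250
rows=[]
for y in range(190,245):
    c=np.where(m[y,x0:x1])[0]
    if len(c)>=5: rows.append((y,c[0]+x0,c[-1]+x0,len(c)))
for q in rows: print(*q,end=" | ")
print()
rows=np.array([q for q in rows if q[0]>=202 and q[3]==q[2]-q[1]+1])
k=np.polyfit(rows[:,0],(rows[:,1]+rows[:,2])/2,1)
P=proj(s,[p+[0,0,-90],p+[0,0,-10]])
print("obs dx/dy",k[0],"pred vertical",(P[1,0]-P[0,0])/(P[1,1]-P[0,1]),"resid",np.std(np.polyval(k,rows[:,0])-(rows[:,1]+rows[:,2])/2))
E
python3 tilt.py
```

```text
190 224 235 12 | 191 226 230 5 | 192 227 238 7 | 193 224 238 15 | 194 224 237 14 | 195 224 235 12 | 196 225 232 8 | 201 224 237 14 | 202 223 237 15 | 203 223 237 15 | 204 223 237 15 | 205 223 237 15 | 206 223 236 14 | 207 223 236 14 | 208 223 236 14 | 209 224 236 13 | 210 224 236 13 | 211 224 236 13 | 212 225 236 12 | 213 225 235 11 | 214 225 235 11 | 215 226 235 10 | 216 226 235 10 | 217 226 235 10 | 218 226 235 10 | 219 227 234 8 | 220 227 234 8 | 221 227 234 8 | 222 227 234 8 | 223 228 234 7 | 224 228 234 7 | 225 229 234 6 | 
obs dx/dy 0.05760869565217133 pred vertical 0.050376468608662635 resid 0.26402392934296953
```

Measured tilt is about 0.4° from vertical. Pan contact is about 25 mm below. Lowering.

play_rows([
  [-0.001,0.004,-0.001,0,0,0,40],
  [0,0.004,0,0,0,0,40],
  [0,0.003,0,0,0,0,40],
  [0,0.002,0,0,0,0,40],
  [0,0.001,0,0,0,0,40],
])

```text
time_s: 13.02
tool_pos: [556.0, 219.3, 234.1]
tcp_rot: [0.474, -0.475, 0.525, -0.524]
contact_force: [0.3, -0.2, -3.3]
grip_width: 58.6
```

```bash
cat > f.py <<'E'
from plant import bot
from h import *
import sys
f=[];w=[];z=[]
n=int(sys.argv[1])
for i in range(n):
    o=bot.observe();f.append(o["contact_force"]);w.append(o["wrist_torque"]);z.append(o["tool_pos"]);bot.get_image("top")
f=np.array(f);print(round(o["time_s"],2),"F",f.mean(0).round(2),"se",(f.std(0)/n**.5).round(2),"tau",np.mean(w,0).round(3),"pos",np.mean(z,0).round(2),"w",o["grip_width"])
E
python3 f.py 6
```

```text
13.28 F [ 0.37 -0.1  -3.46] se [0.12 0.15 0.16] tau [ 0.002 -0.013  0.004] pos [556.02 219.28 234.21] w 58.89565298813165
```

play_rows([
  [0,0.002,0,0,0,0,40],
  [0,0.002,0,0,0,0,40],
  [0,0.002,0,0,0,0,40],
  [0,0,0,0,0,0,40],
])

```text
time_s: 13.82
tool_pos: [556.0, 219.3, 227.9]
tcp_rot: [0.475, -0.475, 0.525, -0.524]
contact_force: [0.1, 0.2, -4.0]
grip_width: 59.2
```

```bash
python3 f.py 6; python3 - <<'E'
from plant import bot
from h import *
s=bot.get_image("side")
cv2.imwrite("pics/q1.png",cv2.resize(s["image"][180:270,185:285],None,fx=6,fy=6,interpolation=cv2.INTER_CUBIC))
E
```

```text
14.07 F [ 0.04 -0.16 -4.14] se [0.21 0.08 0.26] tau [ 0.018  0.009 -0.021] pos [556.11 219.29 228.14] w 58.5412199843059
```

View pics/q1.png

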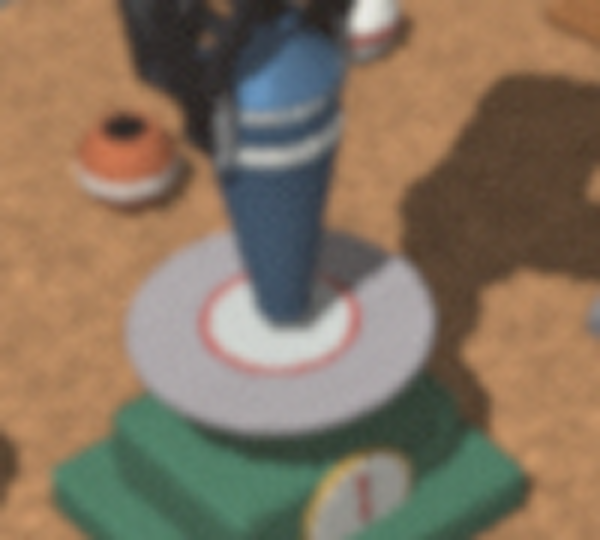

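play_rows([
  [0,0.002,0,0,0,0,40],
  [0,0.002,0,0,0,0,40],
  [0,0.002,0,0,0,0,40],
  [0,0.002,0,0,0,0,40],
  [0,0,0,0,0,0,40],
])

```text
time_s: 14.8
tool_pos: [556.1, 219.3, 219.5]
tcp_rot: [0.475, -0.474, 0.525, -0.524]
contact_force: [-0.5, -0.4, -4.1]
grip_width: 58.6
```

```bash
cat > pan.py <<'E'
from plant import bot
from h import *
s=bot.get_image("side");im=s["image"].astype(int);b,g,r=im[...,0],im[...,1],im[...,2]
m=((abs(r-b)<35)&(abs(r-g)<35)&(r>105)).astype(np.uint8);q=np.zeros_like(m);q[210:290,190:275]=m[210:290,190:275]
# lowest row of disc by column, fitted with lower-arc parabola
cols=np.arange(216,250);low=[]
for c in cols:
    d=-np.diff(g[240:262,c].astype(float)+r[240:262,c]); low.append(240+np.average(np.arange(len(d)),weights=np.clip(d,0,None)**2+1e-9))
k=np.polyfit(cols-232,low,2);print("lower rim row",k[2].round(2))
for sink in(0,5,10,15,20,25):
    th=np.linspace(0,2*np.pi,721);P=np.c_[556+68*np.cos(th),219+68*np.sin(th),0*th+120-sink];print(sink,proj(s,P)[:,1].max().round(2),end="; ")
E
python3 f.py 6; python3 pan.py
```

```text
15.05 F [-0.1  -0.33 -3.91] se [0.2  0.11 0.19] tau [-0.004 -0.001  0.016] pos [556.14 219.32 219.72] w 58.265301655882446
lower rim row 250.16
0 251.54; 5 252.96; 10 254.38; 15 255.78; 20 257.18; 25 258.58;
```

play_rows([
  [0,0.002,0,0,0,0,40],
  [0,0.002,0,0,0,0,40],
  [0,0.002,0,0,0,0,40],
  [0,0.002,0,0,0,0,40],
  [0,0,0,0,0,0,40],
])

```text
time_s: 15.78
tool_pos: [556.2, 219.3, 211.4]
tcp_rot: [0.475, -0.474, 0.524, -0.524]
contact_force: [0.1, -0.3, -2.5]
grip_width: 58.9
```

```bash
sed -i 's/^s=bot.get_image("side");im/import sys\ns=bot.get_image("side")\nif len(sys.argv)>1: s["image"]=cv2.imread(sys.argv[1])\nim/' pan.py; python3 f.py 6; python3 pan.py;python3 pan.py pics/side0.png
```

```text
16.02 F [-0.42 -0.03 -2.96] se [0.2  0.09 0.26] tau [-0.002  0.009 -0.014] pos [556.25 219.32 211.51] w 58.48001783359141
lower rim row 250.57
0 251.54; 5 252.96; 10 254.38; 15 255.78; 20 257.18; 25 258.58; lower rim row 250.2
0 251.54; 5 252.96; 10 254.38; 15 255.78; 20 257.18; 25 258.58;
```

play_rows([
  [0,0.002,0,0,0,0,40],
  [0,0.002,0,0,0,0,40],
  [0,0.002,0,0,0,0,40],
  [0,0.002,0,0,0,0,40],
  [0,0,0,0,0,0,40],
])

```text
time_s: 16.8
tool_pos: [556.3, 219.3, 203.2]
tcp_rot: [0.475, -0.474, 0.524, -0.524]
contact_force: [-0.5, 0.7, -1.6]
grip_width: 58.5
```

```bash
python3 f.py 8; python3 pan.py; python3 tilt.py|tail -1
```

```text
17.15 F [-0.51 -0.42 -1.51] se [0.11 0.22 0.13] tau [-0.053  0.123  0.008] pos [556.34 219.31 203.38] w 58.53898956920917
lower rim row 252.34
0 251.54; 5 252.96; 10 254.38; 15 255.78; 20 257.18; 25 258.58; obs dx/dy 0.001975848921039591 pred vertical 0.050986605584668006 resid 1.0585966187973643
```

play_rows([
  [0,0.002,0,0,0,0,40],
  [0,0.002,0,0,0,0,40],
  [0,0.002,0,0,0,0,40],
  [0,0,0,0,0,0,40],
])

```text
time_s: 17.8
tool_pos: [556.4, 219.3, 197.1]
tcp_rot: [-0.475, 0.474, -0.524, 0.524]
contact_force: [-2.4, -0.2, -0.7]
grip_width: 58.4
```

```bash
python3 f.py 20; python3 pan.py; python3 - <<'E'
from plant import bot
from h import *
s=bot.get_image("side")
cv2.imwrite("pics/q2.png",cv2.resize(s["image"][180:270,185:285],None,fx=6,fy=6,interpolation=cv2.INTER_CUBIC))
E
```

```text
18.75 F [-0.62 -0.38 -0.42] se [0.11 0.12 0.09] tau [-0.073  0.162  0.009] pos [556.41 219.32 197.24] w 58.64285968394554
lower rim row 253.73
0 251.54; 5 252.96; 10 254.38; 15 255.78; 20 257.18; 25 258.58;
```

View pics/q2.png

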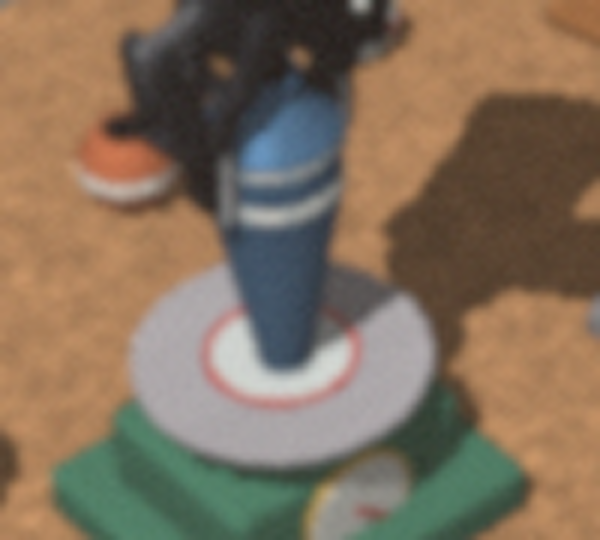

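play_rows([
  [0.0003,0.001,-0.0006,0,0,0,40],
  [0,0.001,0,0,0,0,40],
  [0,0,0,0,0,0,40],
])

```text
time_s: 19.27
tool_pos: [556.0, 219.3, 195.3]
tcp_rot: [-0.476, 0.473, -0.524, 0.524]
contact_force: [-0.2, -1.0, 0.2]
grip_width: 58.7
```

```bash
python3 f.py 25; python3 st2.py
```

```text
20.48 F [-0.24  0.   -0.01] se [0.1  0.1  0.09] tau [-0.004  0.018  0.008] pos [556.01 219.26 195.34] w 58.86611437380734
20.52 [556.  219.3 195.3] [1.790e-01 4.990e-01 1.322e+00 1.000e-03 1.318e+00 1.849e+00] [-0.46 -1.48  0.45] 58.9
[[-0.099  0.003  0.995]
 [-0.995  0.002 -0.099]
 [-0.002 -1.     0.002]]
level rot [-0.13 -0.   -0.1 ]
shift to pan xy [ 0.3 -0.   0. ]
```

Force and moment are now about zero, so the pan carries the weight. I'll ease the grip, then open slowly.

play_rows([
  [0,0,0,0,0,0,55],
  [0,0,0,0,0,0,60],
  [0,0,0,0,0,0,64],
  [0,0,0,0,0,0,67],
  [0,0,0,0,0,0,68],
], force=20)

```text
time_s: 21.15
tool_pos: [556.0, 219.3, 195.3]
tcp_rot: [-0.476, 0.474, -0.524, 0.524]
contact_force: [0.1, 0.4, -0.5]
grip_width: 58.7
```

```bash
python3 f.py 20
```

```text
22.1 F [-0.12 -0.06 -0.19] se [0.11 0.09 0.1 ] tau [0.003 0.022 0.007] pos [556.   219.26 195.33] w 58.80415709543591
```

play_rows([
  [0,0,0,0,0,0,68.5],
  [0,0,0,0,0,0,69],
  [0,0,0,0,0,0,69.5],
  [0,0,0,0,0,0,70],
  [0,0,0,0,0,0,70.5],
  [0,0,0,0,0,0,71],
  [0,0,0,0,0,0,71.5],
  [0,0,0,0,0,0,72],
  [0,0,0,0,0,0,73],
  [0,0,0,0,0,0,74],
  [0,0,0,0,0,0,75],
  [0,0,0,0,0,0,76],
], force=20)

```text
time_s: 23.65
tool_pos: [556.1, 219.3, 195.4]
tcp_rot: [-0.476, 0.473, -0.524, 0.524]
contact_force: [-0.1, 1.1, 0.5]
grip_width: 65.0
```

```bash
python3 f.py 10; python3 - <<'E'
from plant import bot
from h import *
s=bot.get_image("side")
cv2.imwrite("pics/q3.png",cv2.resize(s["image"][170:270,175:285],None,fx=6,fy=6,interpolation=cv2.INTER_CUBIC))
E
```

```text
24.1 F [-0.03  0.13  0.28] se [0.16 0.17 0.17] tau [-0.005 -0.017 -0.002] pos [556.07 219.26 195.4 ] w 65.13976874318885
```

View pics/q3.png

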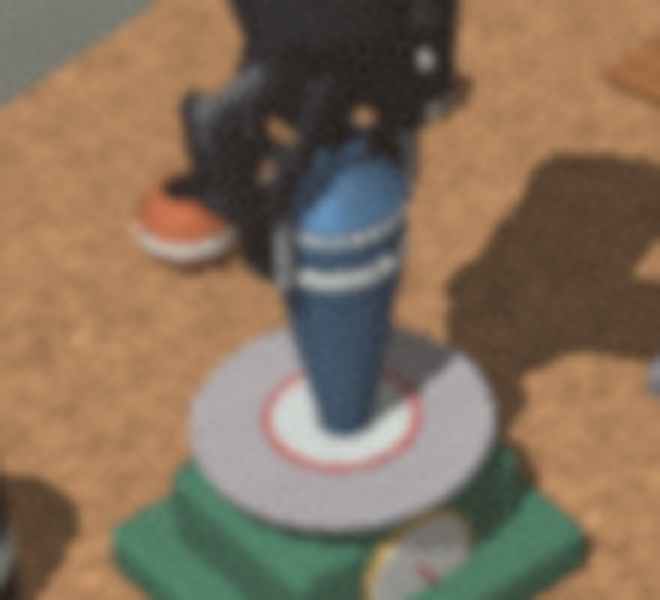

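play_rows([
  [0,0,0,0,0,0,79],
  [0,0,0,0,0,0,82],
  [0,0,0,0,0,0,85],
  [0,0,0,0,0,0,88],
  [0,0,0,0,0,0,91],
  [0,0,0,0,0,0,95],
  [0,0,0,0,0,0,100],
  [0,0,0,0,0,0,100],
  [0,-0.005,0,0,0,0,100],
  [0,-0.008,0,0,0,0,100],
  [0,-0.01,0,0,0,0,100],
  [0,-0.01,0,0,0,0,100],
  [0,0,0,0,0,0,100],
])

```text
time_s: 25.82
tool_pos: [556.3, 219.2, 231.8]
tcp_rot: [-0.476, 0.473, -0.524, 0.525]
contact_force: [0.2, 0.6, -1.0]
grip_width: 85.5
```

```bash
python3 st2.py
```

```text
25.82 [556.3 219.2 231.8] [1.790e-01 4.730e-01 1.266e+00 1.000e-03 1.398e+00 1.849e+00] [ 0.21  0.59 -0.98] 85.5
[[-0.099  0.005  0.995]
 [-0.995  0.002 -0.099]
 [-0.002 -1.     0.004]]
level rot [-0.26 -0.   -0.13]
shift to pan xy [ 0.3 -0.  -0.3]
```

play_rows([
  [0,-0.015,0,0,0,0,100],
  [0,-0.02,0,0,0,0,100],
  [0,-0.02,0,0,0,0,100],
  [0,-0.02,0,0,0,0,100],
  [0,-0.02,0,0,0,0,100],
  [0,0,0,0,0,0,100],
  [0,0,0,0,0,0,100],
])

```text
time_s: 26.7
tool_pos: [555.4, 219.0, 332.7]
tcp_rot: [-0.476, 0.473, -0.524, 0.525]
contact_force: [-0.2, -0.4, 0.0]
grip_width: 85.2
```

```bash
python3 st2.py|head -1; python3 - <<'E'
from plant import bot
from h import *
a=bot.get_image("side")
for i in range(15): s=bot.get_image("side")
print("diff vase area",np.abs(a["image"][180:270,190:275].astype(int)-s["image"][180:270,190:275]).mean())
cv2.imwrite("pics/q4.png",cv2.resize(s["image"][150:270,175:285],None,fx=5,fy=5,interpolation=cv2.INTER_CUBIC))
cv2.imwrite("pics/q5.png",s["image"])
E
python3 tilt.py
```

```text
26.7 [555.4 219.  332.7] [1.790e-01 4.350e-01 1.066e+00 1.000e-03 1.635e+00 1.849e+00] [-0.21 -0.4   0.05] 85.2
diff vase area 1.5225708061002179
194 226 234 6 | 195 225 234 10 | 196 224 234 11 | 197 223 237 15 | 198 221 239 19 | 199 220 240 21 | 200 220 240 21 | 201 220 240 21 | 202 219 241 23 | 203 220 241 22 | 204 220 240 21 | 205 220 240 21 | 206 220 239 20 | 207 221 237 17 | 208 224 235 12 | 209 221 233 9 | 211 221 238 15 | 212 222 237 16 | 213 223 236 14 | 214 226 233 8 | 218 223 237 5 | 219 223 238 16 | 220 223 238 16 | 221 224 237 14 | 222 224 237 14 | 223 224 237 14 | 224 224 238 14 | 225 224 236 13 | 226 225 237 13 | 227 225 237 13 | 228 225 237 13 | 229 226 236 11 | 230 226 236 11 | 231 226 236 11 | 232 227 236 10 | 233 227 235 9 | 234 227 236 10 | 235 228 235 8 | 236 228 235 8 | 237 228 235 8 | 238 228 235 8 | 239 229 235 7 | 240 229 234 6 | 
obs dx/dy 0.05721722703842485 pred vertical 0.04912595508998473 resid 0.3780887079513996
```

View pics/q4.png

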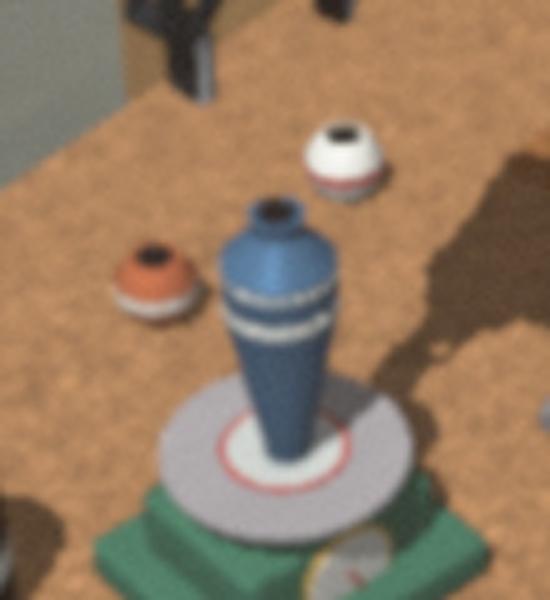

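View pics/q5.png

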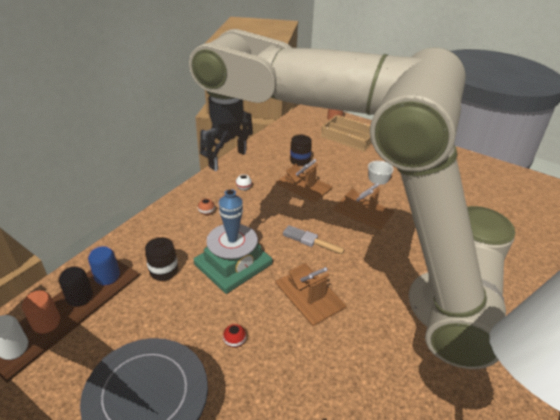

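The vase stands upright and still in the ring: in side, foot at (232,242) and mouth at (230,192). The gripper is clear and the other wares look unmoved. Handing in.

```bash
python3 - <<'E'
from plant import bot
print(bot.hand_in())
E
```

```text
the job is handed in; nothing more can be done
None
```

The blue vase is standing free inside the red ring on the scale's pan, and the job is handed in. No verdict was reported.

**What I did:** I gripped the vase on its shoulder band, drew it out of the farthest cradle along its axis and turned it upright. I then lowered it onto the pan in steps of about 2 mm. A sideways force of about 0.7 N had built up, and I relieved it before letting go. The grip was eased to 20 N, the fingers opened in small steps, and the arm moved straight up.

**Last checks:**
- **Weight and release:** the vase weighs about 4.0 N. At release the vertical force on the hand was between 0.0 and -0.2 N, so the pan carried nearly all of it.
- **Upright:** in the side view the vase leans about 0.5° from vertical. I did not measure its lean in the other direction.
- **Position:** the foot is about 3 mm from the ring's centre by eye.
- **Still and clear:** two pictures taken about 0.7 s apart showed no visible movement. The gripper was well above the vase.
- **Other wares:** those in view looked unmoved, but I did not measure them.

**Disagreements:**
- **Pan sink:** my image-edge measure gave about 12 mm just before the vase was fully down. Force and tool height both gave about 20 mm, and I relied on those.
- **Cradle position:** its base corners put the vase 8 mm farther away than the vase's own outline did. I used the outline, and the grip was sound.
- **Pan speed:** I could not measure it directly. The lowering steps averaged about 16 mm/s, against the limit of 50 mm/s.

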